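Index the mitre box to its next angle notch and lock it

TASK

The mitre box on the bench is set square. Pull the yellow index ring up, swing the saw arm to your left (clockwise seen from above) to the very next notch and let the spring pin drop fully home in it; feel for the notch and do not force the pin against its sides. Then press the red cam lever at the arm's end fully down to lock the arm, without leaning hard on it, and leave everything else on the bench and on the mitre box where it is.

Things in the scene. Friction and masses are not known exactly. Their poses are not given: they have to be found in the camera images.
- pivot (a point): Table-level point under the saw arm's vertical swing axis, on the fence line of the bolted-down mitre box. Its x axis points from the robot's side to the back, z up. The red saw arm (34 mm wide, top 43 mm above the table) reaches 270 mm out from here, along this point's -x axis when square. Saw guides on the arm, 50 mm wide and 175 mm tall: 113 mm in front of and 55 mm behind the pivot.
- bed (a point): Middle of the aluminium bed's front edge, on its top face, 60 mm above the table and 100 mm in front of the pivot. The bed is 460 mm wide; the fence behind it is 110 mm tall.
- square_notch (a point): Square notch, on top of the blue quadrant rim, 26 mm above the table, 200 mm in front of the pivot. The rim runs on to the left to 0.227 rad; beyond lies a bright steel index plate 1.5 mm lower. The plate is trimmed by hand through slotted screws and its place is not measured. Notches are 10 mm wide, the pin 8 mm with a round tip. The quadrant reaches 234 mm from the pivot.
- swing_arm (a joint): Saw arm angle, rad: 0 = square (start), growing as its end swings to the left seen from the robot (clockwise from above). Friction 0.35 N m, under 2 N at the ring. Range -0.62 to 0.82. Notches: square 0; right -0.393 (wrong way); the next to the left lies somewhere from 0.33 to 0.51, in the steel plate, and must be felt or seen; the one after is 0.28 further (wrong).
- plunger (a joint): Lift of the spring pin and ring, m: 0 = home in a notch, 0.014 = full pull. Spring 6 N when home, 10 N at full pull. Lifted over 0.010 it clears the square notch; it rides at 0.010 on the blue rim, 0.0085 on the steel plate, and snaps down to 0 when let go over a notch. Let go on the plate, the arm is pushed on with about 3 N until the pin snaps in and the arm stops dead.
- ring (a point): Centre of the yellow pull ring on the pin: rigid, upright, outer diameter 36 mm, 9 mm thick, in the vertical plane through pivot and arm, so fingers that close across the arm pinch its 9 mm. x axis along the arm towards the pivot, y left across the arm. 92 mm above the table when home, 200 mm from the pivot; rises with the pull. Below it the plunger barrel, 22 mm across, top at 63 mm.
- cam_lever (a joint): Red cam lever angle, rad: 0 = 55 degrees up (free), 0.87 = fully down on its stop, 5 degrees above level (locked). Starts between 0 and 0.25, takes 5 to 8 N at its end, stays where it is left.
- lever_tip (a point): Top face of the cam lever's free end (18 mm wide, 9 mm thick), 70 mm along the lever from its hinge and 7.5 mm above the hinge's line. The hinge runs level across the arm, 253 mm from the pivot and 52 mm above the table; the lever points away from the pivot, at elevation 0.96 rad minus its joint value. Fully down this point is 322 mm from the pivot and 66 mm above the table.
- batten_mid (a point): pine batten, 22 x 150 x 34 mm, lying on the left bed half along the fence; its middle. Bystander, leave alone.
- pencil_mid (a point): orange carpenter's pencil, 170 x 12 x 8 mm, lying on the right bed half; its middle. Bystander, leave alone.
- green_driver_mid (a point): green-handled screwdriver, 150 mm long, on the table to the right of the quadrant; its middle. Bystander, leave alone.
- blue_driver_mid (a point): blue-handled screwdriver, 150 mm long, on the table to the right of the quadrant; its middle. Bystander, leave alone.
- paint_brush_mid (a point): black-handled paint brush, 215 x 70 x 20 mm, lying on the table at the left; its middle. Bystander, leave alone.
- tenon_saw_mid (a point): tenon saw lying flat on the table at the right, 360 x 100 x 20 mm; its middle. Bystander, leave alone.
- screw_jar_mid (a point): clear screw jar with red cap, 60 mm across, 75 mm tall, at the left; its middle. Bystander, leave alone.

How it is judged (in metres and radians):
On the way, in this order (a step that is already met when the one before it is completed fails the run):
1. the ring is pulled and the pin has left the square notch to the left (value of joint swing_arm between 0.1 and 0.3 rad and value of joint plunger above 0.007 m), for 0.05 s.
2. the pin is home in the next notch to the left, the cam lever still up (value of joint plunger below 0.0025 m and value of joint swing_arm between 0.31 and 0.53 rad and value of joint cam_lever below 0.45 rad), for 0.2 s.
At the end, for the whole second after the job is handed in: The pin is home (lift under 2.5 mm) in the first notch to the left (arm between 0.31 and 0.53 rad), the cam lever is down (over 0.80 of 0.87 rad), and the arm is at rest (value of joint plunger below 0.0025 m and value of joint swing_arm between 0.31 and 0.53 rad and value of joint cam_lever above 0.8 rad and velocity of joint swing_arm between -0.03 and 0.03 rad/s); the robot touches nothing.
It fails at once if the index pin is forced against the notch or plate (over 35 N) (contact force between plunger_c0 and anything else above 35 N).
It fails at once if the cam lever is leaned on (over 40 N) (contact force between any of the fingers, the arm and cam_lever above 40 N).
It fails at once if a bystander is moved by more than 25 mm (distance of any of batten_mid, pencil_mid, green_driver_mid, blue_driver_mid, paint_brush_mid, tenon_saw_mid, screw_jar_mid from where it was at the start of the episode above 0.025 m).
It also fails if it takes over 61 s, if anything falls off the work surface, if the arm or the gripper's body presses on something with over 40 N, if the wrist force passes 120 N, or if a joint passes its speed limit or range.

ROBOT

A 7-joint arm with a two-finger parallel gripper is mounted at the origin on the work surface. World frame = base frame: x ahead of the robot, y to its left, z up, the work surface at z = 0. Lengths are in mm, angles in rad, forces in N, time in s.
With the tool pointing down it reaches from about 350 to 900 mm from the base axis. Payload 7.2 kg.
Tool frame: the origin (TCP) lies on the centre line of the jaws, within the pads' length; the fingertips stand 22 mm ahead of it and the grasp point (between the pads) lies 3 mm ahead of it; z points along the fingers, y is the line along which they close (so a half turn about z gives the same grasp; the last joint's range is limited). The gripper opens to 88 mm and grips with 3 to 60 N. Pads are 20 mm wide; open, the fingers measure 115 mm over their backs; the gripper's body (75 mm by 178 mm) begins 61 mm behind the grasp point.
Start: joints at [-1.367, 0.411, -0.013, 1.596, 0.006, 1.134, -0.082], TCP at [167.8, 602.056, 244.653] pointing down, gripper open.
Joint ranges: [-2.95, 2.95], [-0.29, 1.99], [-1.47, 1.44], [0.14, 2.54], [-1.03, 4.17], [0.13, 1.85], [-2.86, 2.86]. Speed limits (rad/s): [2.39, 2.39, 3.01, 3.01, 3.14, 3.14, 3.14].

INTERFACE

Orientations are given as a 3x3 rotation matrix whose columns are the frame's x, y, z axes.
In Python, from rig import manip, cams gives the robot as it stands. The module is installed in compiled form; this text tells all that it offers.
- The arm moves only by the shell command python3 -m pendant 'ROWS' [FORCE]. ROWS is text: rows parted by semicolons, each of 7 numbers parted by spaces: the shift along the tool's x, y, z in m, then the turn, a rotation vector about the tool's x, y, z in rad, then the closure, from -1 (fully open) to 1 (shut), so that 0 is half open. A call has 1 to 20 rows; each row is the pose to reach, as a shift and turn from the pose commanded when the call began, along the tool's axes at that moment; what a row does not reach only later rows make up. A row lasts 1/8 s, in which the tool goes at most 62.5 mm and 10.7 degrees, less where a joint would pass 70% of its speed; a pose out of reach is approached as far as the arm can. A call with a gripper value outside its range is refused whole. The fingers move at their own pace and stop on an object; FORCE is the grip in N (left out, the last holds). Time passes only in rows, so rows that repeat a pose let the fingers close. It gives the time, the measured TCP pose, the force, the opening and the grip force at its end, in the units of the state.
- manip.observe(): the state, without advancing time (a new reading comes with each control period).
- cams.camera(name): name is "side" or "top" or "wrist"; returns the picture (420x560x3 uint8, red, green, blue); there is no depth.
- cams.camera_params(name): a dict with "K" (3x3 intrinsics, pixels), "R" (3x3) and "t" (3): a world point X has camera coordinates R X + t. Camera axes: x right, y down, z forward; pixel columns grow to the right and rows downward; lengths in mm; the calibration is good to about 2 mm. A picture is of the moment at which its call begins: read the wrist's pose just before it. camera_params takes no time and is no camera call; for the wrist camera it gives the pose at the moment of the call.
- manip.hand_in(): hands the job in; it is judged then, once.
The state is a dict: "time_s": time; "q": joint angles; "joint_vel": joint speeds; "tau": joint torques, N m; "ee_pos": TCP position; "eef_rot": TCP orientation; "contact_force": force on the tool from outside, world axes, zero at the start; "ft_torque": the same for the moment, N m; "finger_gap": opening from 0.0 (shut) to 1.0 (fully open); "grasp_force": force on a finger pad.
Only numpy, scipy, OpenCV 4.12 (cv2) and the standard library are available. Lean on these libraries where they do the work, as an engineer would, in place of code of your own. Each camera call takes 0.05 s, during which the arm holds its last target. There are 200 camera calls.

## Working session

There is one attempt and no reset: what is moved stays moved. The work goes in short steps, Python scripts to look and compute and a shell command to move; the robot and the scene stay as the last step left them, time stands still between calls to the robot, and variables do not carry over. Pictures are saved under pics/ and viewed, at most 10 in all, crops included, and the job is handed in when it is done.

```bash
mkdir -p pics
python3 - <<'E'
from rig import manip,cams
import cv2,numpy as np
s=manip.observe();print(s['time_s'],s['ee_pos'],np.round(s['eef_rot'],3).tolist(),s['finger_gap'],s['contact_force'])
for n in('side','top'):
    im=cams.camera(n);cv2.imwrite(f'pics/{n}0.png',cv2.cvtColor(im,cv2.COLOR_RGB2BGR))
    p=cams.camera_params(n);print(n,np.round(p['K'],1).tolist(),np.round(p['R'],3).tolist(),np.round(p['t'],1))
E
```

```text
0.0 [167.68021271 601.57963941 243.79693296] [[-0.963, 0.268, -0.0], [0.268, 0.963, -0.002], [-0.0, -0.002, -1.0]] 1.0001481643099386 [ 0.29660984 -0.44140864  0.18927383]
side [[453.2, 0.0, 285.0], [0.0, 453.2, 211.9], [0.0, 0.0, 1.0]] [[0.856, -0.516, 0.016], [-0.353, -0.607, -0.712], [0.377, 0.604, -0.702]] [-573.8  222.9 1515.1]
top [[401.8, 0.0, 280.6], [0.0, 401.8, 205.6], [0.0, 0.0, 1.0]] [[0.03, -0.999, -0.018], [-0.998, -0.029, -0.047], [0.047, 0.02, -0.999]] [ -85.   588.8 1198. ]
```

View pics/side0.png

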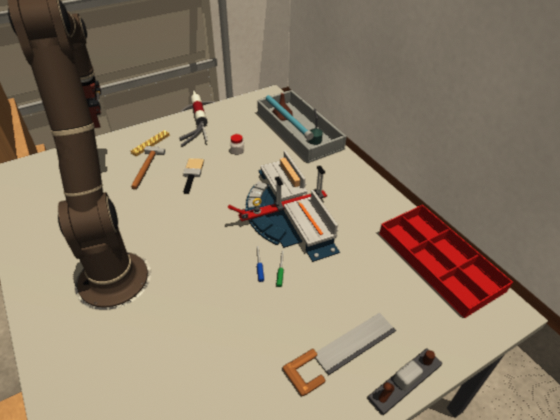

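View pics/top0.png

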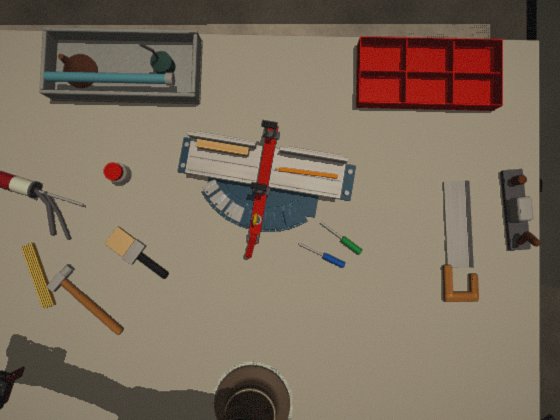

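The side view shows the mitre box around (290,205). In the top view it is around (265,180), with the ring near (257,219) and the lever near (249,252). I'll enlarge both.

Run:
```python
import cv2,numpy as np
a=cv2.imread('pics/top0.png')[115:270,170:370];b=cv2.imread('pics/side0.png')[150:270,210:350]
cv2.imwrite('pics/c1.png',cv2.resize(a,None,fx=3.8,fy=3.8,interpolation=cv2.INTER_CUBIC))
cv2.imwrite('pics/c2.png',cv2.resize(b,None,fx=5,fy=5,interpolation=cv2.INTER_CUBIC))
```

```text
(no output)
```

View pics/c1.png

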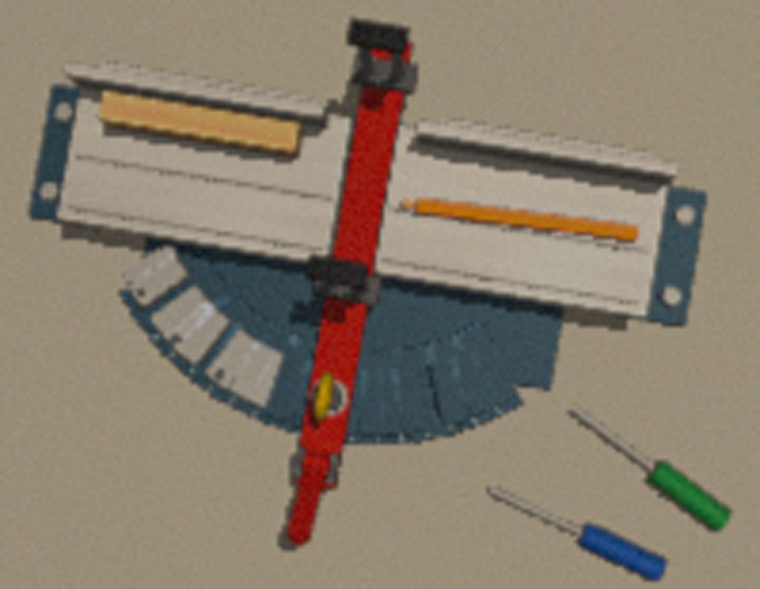

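View pics/c2.png

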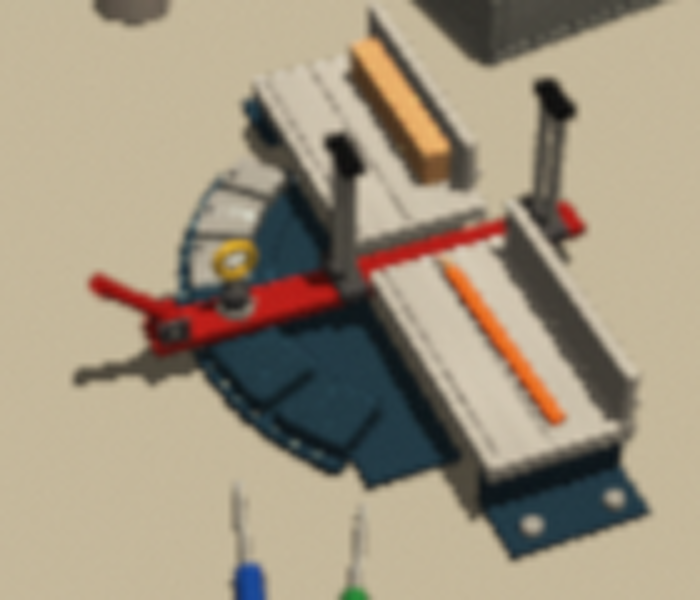

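```bash
cat > h.py <<'E'
from rig import manip,cams
import cv2,numpy as np
P={n:cams.camera_params(n) for n in('top','side')}
def ray(n,u,p=None):
    p=p or P[n];R=np.array(p['R']);c=-R.T@np.array(p['t']);d=R.T@np.linalg.inv(p['K'])@[u[0],u[1],1];return c,d/np.linalg.norm(d)
def tri(rs):
    A=sum(np.eye(3)-np.outer(d,d) for c,d in rs);b=sum((np.eye(3)-np.outer(d,d))@c for c,d in rs)
    x=np.linalg.solve(A,b);return x,[np.linalg.norm((np.eye(3)-np.outer(d,d))@(x-c)) for c,d in rs]
def atz(r,z): c,d=r;return c+d*(z-c[2])/d[2]
t1=lambda x,y:(170-.4+x/3.8,115-.4+y/3.8)
s1=lambda x,y:(210-.4+x/5,150-.4+y/5)
E
python3 - <<'E'
from h import *
for k,a,b in [('ring',(324,396),(236,260)),('tip',(298,535),(100,286)),('bedL',(58,222),(258,85)),('bedR',(645,312),(487,468))]:
    x,e=tri([ray('top',t1(*a)),ray('side',s1(*b))]);print(k,x.round(1),np.round(e,1))
L=atz(ray('top',t1(58,222)),60);R=atz(ray('top',t1(645,312)),60);m=(L+R)/2
v=(L-R);print('w',np.linalg.norm(v));v/=np.linalg.norm(v);f=np.array([v[1],-v[0],0])
piv=m+100*f;piv[2]=0;print('bed',m,'piv',piv,'fwd',f,'yaw',np.arctan2(f[1],f[0]),'ringpred',piv-200*f)
for n,g in [('g1a',(235,335)),('g1b',(205,370)),('g2a',(188,283)),('g2b',(152,310))]:
    w=atz(ray('top',t1(*g)),24.5)-piv;w[2]=0
    print(n,np.linalg.norm(w),np.arctan2(w@v,-w@f))
E
```

```text
ring [548.5   1.8  92.3] [0.4 0.4]
tip [446.3  16.7 103.1] [0.4 0.4]
bedL [679.6 213.4  55.3] [3.3 3.3]
bedR [ 617.7 -236.9   57.3] [2.4 2.4]
w 454.99785593677484
bed [647.85249821 -11.99123186  60.        ] piv [747.07650476 -24.42491696   0.        ] fwd [ 0.99224007 -0.12433685  0.        ] yaw -0.1246594678995653 ringpred [5.48628492e+02 4.42453237e-01 0.00000000e+00]
g1a 184.23190407248228 0.47407277756458255
g1b 220.3697522749909 0.48686144801521203
g2a 181.31866397201594 0.7791693204558917
g2b 216.7818739076669 0.7779044211749215
```

Both views agree with the given heights: ring at (548.5, 1.5, 92), lever tip at z 103, and the plate gap at about 0.47 rad. Next I move above the ring.

```bash
python3 -m pendant '-0.527 -0.476 0.03 0 0 -0.14 -1;-0.527 -0.476 0.03 0 0 -0.14 -1;-0.527 -0.476 0.03 0 0 -0.14 -1;-0.527 -0.476 0.03 0 0 -0.14 -1;-0.527 -0.476 0.03 0 0 -0.14 -1;-0.527 -0.476 0.03 0 0 -0.14 -1;-0.527 -0.476 0.03 0 0 -0.14 -1;-0.527 -0.476 0.03 0 0 -0.14 -1;-0.527 -0.476 0.03 0 0 -0.14 -1;-0.527 -0.476 0.03 0 0 -0.14 -1;-0.527 -0.476 0.03 0 0 -0.14 -1;-0.527 -0.476 0.03 0 0 -0.14 -1;-0.527 -0.476 0.03 0 0 -0.14 -1;-0.527 -0.476 0.03 0 0 -0.14 -1;-0.527 -0.476 0.03 0 0 -0.14 -1;-0.527 -0.476 0.03 0 0 -0.14 -1' 30
python3 - <<'E'
from h import *
s=manip.observe();print(s['time_s'],s['ee_pos'],np.round(s['eef_rot'],3).tolist(),s['q'],s['contact_force'])
p=cams.camera_params('wrist');im=cams.camera('wrist')
import pickle;pickle.dump(p,open('w1.pkl','wb'))
cv2.imwrite('pics/w1.png',cv2.cvtColor(im,cv2.COLOR_RGB2BGR))
R=np.array(p['R']);print('cam',-R.T@p['t'])
for n,X in [('ring',[548.5,1.5,92]),('tip',[446.3,16.7,103])]:
    u=p['K']@(R@X+p['t']);print(n,u[:2]/u[2])
E
```

```text
time_s: 2.1
ee_pos: [547.4, 3.2, 214.8]
eef_rot: [[-0.992, 0.13, 0.0], [0.13, 0.992, 0.0], [-0.0, 0.0, -1.0]]
contact_force: [0.3, 1.1, 0.1]
finger_gap: 0.999
grasp_force: 0.0
2.1 [547.40350589   3.15024822 214.79328847] [[-0.992, 0.13, 0.0], [0.13, 0.992, 0.0], [-0.0, 0.0, -1.0]] [-0.37311958  0.31409452  0.35006369  1.84141003 -0.12616346  1.00749389
  1.46941335] [0.25953498 1.14709242 0.08666642]
cam [481.75733041  11.89151363 354.67016738]
ring [276.82791568 216.3876051 ]
tip [278.93940537  90.73058991]
```

View pics/w1.png

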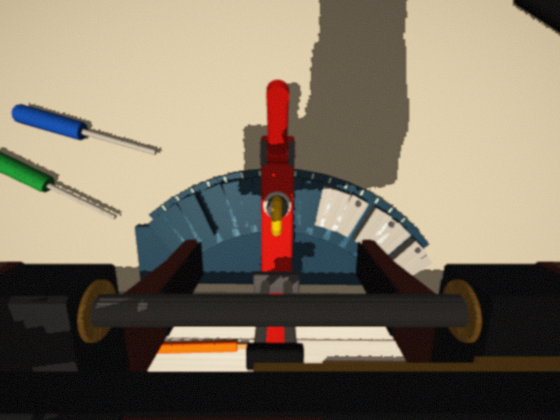

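The ring sits at (277,216) and the lever tip at (278,87), both as predicted, and the arm is aligned with the tool. I descend and pinch gently.

```bash
python3 - <<'E'
from h import *
import pickle;p=pickle.load(open('w1.pkl','rb'))
piv=np.array([746.7,-24.5,24.5]);f=np.array([.9915,-.13,0]);v=np.array([.13,.9915,0])
for g in [(366,207),(352,226),(404,240)]:
    w=atz(ray('',g,p),24.5)-piv;print(np.linalg.norm(w),np.arctan2(w@v,-w@f))
E
python3 -m pendant '-0.0013 -0.0015 0.05 0 0 0 -1;-0.0013 -0.0015 0.09 0 0 0 -1;-0.0013 -0.0015 0.117 0 0 0 -0.2;-0.0013 -0.0015 0.117 0 0 0 0.3;-0.0013 -0.0015 0.117 0 0 0 0.6;-0.0013 -0.0015 0.117 0 0 0 0.8;-0.0013 -0.0015 0.117 0 0 0 1;-0.0013 -0.0015 0.117 0 0 0 1;-0.0013 -0.0015 0.117 0 0 0 1;-0.0013 -0.0015 0.117 0 0 0 1' 8
```

```text
217.21511768759106 0.47261581764517546
191.1216288595931 0.4585309394667009
212.14221380196284 0.7533112099350372
time_s: 3.4
ee_pos: [548.8, 0.4, 97.7]
eef_rot: [[-0.991, 0.131, 0.0], [0.131, 0.991, 0.0], [-0.0, 0.0, -1.0]]
contact_force: [-0.3, 0.0, -0.3]
finger_gap: 0.132
grasp_force: 0.0
```

```bash
python3 -m pendant '0 0 0 0 0 0 1;0 0 0 0 0 0 1;0 0 0 0 0 0 1;0 0 0 0 0 0 1' 40
```

```text
time_s: 3.9
ee_pos: [548.8, 0.4, 97.7]
eef_rot: [[-0.991, 0.132, 0.0], [0.132, 0.991, 0.0], [-0.0, 0.0, -1.0]]
contact_force: [0.3, -0.4, 0.5]
finger_gap: 0.097
grasp_force: 40.0
```

```bash
python3 -m pendant '0 0 -0.004 0 0 0 1;0 0 -0.008 0 0 0 1;0 0 -0.0125 0 0 0 1;0 0 -0.0125 0 0 0 1;0 0 -0.0125 0 0 0 1' 40
```

```text
time_s: 4.53
ee_pos: [548.7, 0.5, 110.0]
eef_rot: [[-0.991, 0.131, -0.0], [0.131, 0.991, -0.0], [0.0, -0.0, -1.0]]
contact_force: [3.6, 0.9, -10.6]
finger_gap: 0.098
grasp_force: 40.0
```

```bash
python3 -m pendant '-0.0001 0.006 0 0 0 0.03 1;-0.0004 0.012 0 0 0 0.06 1;-0.001 0.02 0 0 0 0.1 1;-0.002 0.0279 0 0 0 0.14 1;-0.0032 0.0358 0 0 0 0.18 1;-0.0048 0.0436 0 0 0 0.22 1;-0.0048 0.0436 0 0 0 0.22 1;-0.0048 0.0436 0 0 0 0.22 1' 40
```

```text
time_s: 5.52
ee_pos: [559.5, 43.2, 110.2]
eef_rot: [[-0.939, 0.344, 0.001], [0.344, 0.939, 0.0], [-0.001, 0.0, -1.0]]
contact_force: [4.6, -1.2, -10.4]
finger_gap: 0.097
grasp_force: 40.0
```

```bash
python3 -m pendant '-0.0003 0.01 0 0 0 0.05 1;-0.001 0.02 0 0 0 0.1 1;-0.0022 0.0299 0 0 0 0.15 1;-0.0036 0.0378 0 0 0 0.19 1;-0.0044 0.0417 0 0 0 0.21 1;-0.0044 0.0417 0 0 0 0.21 1;-0.0044 0.0417 0.002 0 0 0.21 1;-0.0044 0.0417 0.002 0 0 0.21 1' 40
python3 -m pendant '0 0 0.001 0 0 0 1;0 0 0.001 0 0 0 1;0 0 0.001 0 0 0 1' 40
python3 -m pendant '0 0 0.001 0 0 0 1;0 0 0.001 0 0 0 1;0 0 0.001 0 0 0 1' 40
```

```text
time_s: 6.52
ee_pos: [577.9, 80.0, 108.1]
eef_rot: [[-0.846, 0.533, 0.0], [0.533, 0.846, -0.0], [-0.001, -0.0, -1.0]]
contact_force: [4.0, -2.7, -10.4]
finger_gap: 0.098
grasp_force: 40.0
time_s: 6.9
ee_pos: [577.9, 80.0, 107.2]
eef_rot: [[-0.846, 0.533, 0.0], [0.533, 0.846, -0.0], [-0.001, -0.0, -1.0]]
contact_force: [5.4, -3.0, -9.8]
finger_gap: 0.094
grasp_force: 40.0
time_s: 7.28
ee_pos: [577.9, 80.0, 106.2]
eef_rot: [[-0.846, 0.533, 0.0], [0.533, 0.846, -0.0], [-0.001, -0.0, -1.0]]
contact_force: [5.3, -2.8, -8.4]
finger_gap: 0.094
grasp_force: 40.0
```

```bash
python3 -m pendant '-0.0005 0 0.0005 0 0 0 1;-0.0005 0 0.0005 0 0 0 1;-0.0005 0 0.0005 0 0 0 1' 40
python3 -m pendant '0 0 0.0005 0 0 0 1;0 0 0.0005 0 0 0 1;0 0 0.0005 0 0 0 1' 40
```

```text
time_s: 7.65
ee_pos: [578.1, 80.0, 105.8]
eef_rot: [[-0.846, 0.533, -0.0], [0.533, 0.846, -0.0], [0.0, -0.0, -1.0]]
contact_force: [2.2, -3.4, -5.0]
finger_gap: 0.098
grasp_force: 40.0
time_s: 8.02
ee_pos: [578.1, 80.1, 105.4]
eef_rot: [[-0.846, 0.533, -0.0], [0.533, 0.846, -0.0], [0.0, -0.0, -1.0]]
contact_force: [-0.8, -4.7, 1.0]
finger_gap: 0.097
grasp_force: 40.0
```

```bash
f(){ grep -E 'ee_pos|contact'; }
python3 -m pendant '0 0 -0.0003 0 0 0 1;0 0.001 -0.0003 0 0 0.005 1;0 0.001 -0.0003 0 0 0.005 1' | f
python3 -m pendant '0 0.001 0 0 0 0.005 1;0 0.001 0 0 0 0.005 1' | f
python3 -m pendant '0 0.001 0 0 0 0.005 1;0 0.001 0 0 0 0.005 1' | f
python3 -m pendant '0 0.001 0 0 0 0.005 1;0 0.001 0 0 0 0.005 1' | f
python3 -m pendant '0 0.001 0 0 0 0.005 1;0 0.001 0 0 0 0.005 1' | f
python3 -m pendant '0 0.001 0 0 0 0.005 1;0 0.001 0 0 0 0.005 1' | f
```

```text
ee_pos: [578.2, 80.2, 105.5]
contact_force: [-1.8, -6.5, 1.3]
ee_pos: [578.9, 81.3, 105.5]
contact_force: [-0.4, -5.7, 1.6]
ee_pos: [579.1, 81.5, 105.4]
contact_force: [-2.7, -6.3, 2.6]
ee_pos: [579.8, 82.7, 105.4]
contact_force: [-2.4, -6.7, 1.9]
ee_pos: [581.1, 84.7, 105.5]
contact_force: [0.7, -3.4, -0.0]
ee_pos: [581.3, 85.0, 105.5]
contact_force: [-0.9, -5.4, 1.8]
```

```bash
f(){ grep -E 'ee_pos|contact'; }
python3 -m pendant '0 0.001 0 0 0 0.005 1;0 0.001 0 0 0 0.005 1' | f
python3 -m pendant '0 0.001 0 0 0 0.005 1;0 0.001 0 0 0 0.005 1' | f
python3 -m pendant '0 0.001 0 0 0 0.005 1;0 0.001 0 0 0 0.005 1' | f
```

```text
ee_pos: [582.0, 86.1, 105.5]
contact_force: [0.2, -4.3, 0.1]
ee_pos: [582.2, 86.3, 105.4]
contact_force: [-1.1, -6.4, 1.5]
ee_pos: [583.5, 88.2, 105.2]
contact_force: [3.4, -3.8, -6.5]
```

```bash
f(){ grep -E 'ee_pos|contact'; }
python3 -m pendant '0 0.001 0 0 0 0.005 1;0 0.001 0 0 0 0.005 1' | f
python3 -m pendant '0 0 0.0007 0 0 0 1;0 0 0.0007 0 0 0 1' | f
```

```text
ee_pos: [583.8, 88.7, 105.0]
contact_force: [3.5, -4.4, -7.7]
ee_pos: [584.1, 89.1, 104.4]
contact_force: [4.7, -3.9, -7.4]
```

```bash
f(){ grep -E 'ee_pos|contact'; }
python3 -m pendant '-0.0005 0 0.001 0 0 0 1;-0.0005 0 0.001 0 0 0 1' | f
python3 -m pendant '0 0 0.001 0 0 0 1;0 0 0.001 0 0 0 1' | f
```

```text
ee_pos: [584.4, 89.4, 103.5]
contact_force: [4.2, -0.7, -7.3]
ee_pos: [584.5, 89.6, 102.8]
contact_force: [5.3, 1.8, -8.0]
```

```bash
f(){ grep -E 'ee_pos|contact'; }
python3 -m pendant '0 0.001 0 0 0 0.005 1;0 0.001 0 0 0 0.005 1' | f
python3 -m pendant '0 0 0.001 0 0 0 1;0 0 0.001 0 0 0 1' | f
```

```text
ee_pos: [584.7, 89.8, 102.6]
contact_force: [3.9, 1.9, -8.3]
ee_pos: [584.8, 89.8, 101.7]
contact_force: [4.3, 3.3, -7.4]
```

```bash
f(){ grep -E 'ee_pos|contact'; }
python3 -m pendant '0 0.0005 0.001 0 0 0 1;0 0.0005 0.001 0 0 0 1' | f
python3 -m pendant '0 0.0005 0.001 0 0 0.002 1;0 0.0005 0.001 0 0 0.002 1' | f
```

```text
ee_pos: [584.9, 90.0, 100.6]
contact_force: [4.1, 2.8, -7.4]
ee_pos: [585.1, 90.1, 99.6]
contact_force: [3.8, 2.6, -5.7]
```

The pin is inside the notch and clearly entering. I release so the spring seats it, then back off upward.

```bash
python3 -m pendant '0 0 0.001 0 0 0 1;0 0 0.001 0 0 0 0.6;0 0 0.001 0 0 0 0.2;0 0 0.001 0 0 0 -0.2;0 0 0.001 0 0 0 -0.2;0 0 0.001 0 0 0 -0.2' 5
python3 -m pendant '0 0 -0.04 0 0 0 -0.2;0 0 -0.08 0 0 0 -0.2;0 0 -0.12 0 0 0 -0.2;0 0 -0.12 0 0 0 -0.2;0.09 0 -0.12 0 0 0 1;0.11 0 -0.12 0 0 0 1;0.11 0 -0.12 0 0 0 1;0.11 0 -0.12 0 0 0 1'
python3 - <<'E'
from h import *
s=manip.observe();print(s['time_s'],s['ee_pos'],s['q'],s['contact_force'])
import pickle
out=[]
for n in('wrist','side','top'):
    p=cams.camera_params(n);im=cv2.cvtColor(cams.camera(n),cv2.COLOR_RGB2BGR);cv2.imwrite(f'pics/{n}2.png',im)
    if n=='wrist':pickle.dump(p,open('w2.pkl','wb'))
    else: out.append(cv2.resize(im[150:270,210:350] if n=='side' else im[150:290,220:360],(400,400 if n=='top' else 343),interpolation=cv2.INTER_CUBIC))
out[0]=cv2.copyMakeBorder(out[0],0,57,0,0,cv2.BORDER_CONSTANT);cv2.imwrite('pics/c3.png',np.hstack(out))
piv=np.array([746.7,-24.5,0]);
for h in(.47,.48,.49):
    a=h+.13;print(h,'ring',(piv+200*np.array([-np.cos(a),np.sin(a),0])),'tip322',(piv+322*np.array([-np.cos(a),np.sin(a),0])))
E
```

```text
time_s: 13.15
ee_pos: [585.2, 90.0, 98.7]
eef_rot: [[-0.815, 0.58, -0.0], [0.58, 0.815, -0.0], [0.0, -0.0, -1.0]]
contact_force: [-0.3, 0.2, 0.3]
finger_gap: 0.584
grasp_force: 0.0
time_s: 14.15
ee_pos: [495.9, 153.6, 218.4]
eef_rot: [[-0.815, 0.58, 0.0], [0.58, 0.815, -0.0], [-0.0, -0.0, -1.0]]
contact_force: [0.9, -0.4, -0.0]
finger_gap: 0.183
grasp_force: 0.0
14.15 [495.86193498 153.5578149  218.3879708 ] [-0.779512    0.26819477  0.46884371  1.90795233 -0.14249501  0.99799238
  0.70473314] [ 0.91240556 -0.36832627 -0.00862043]
0.47 ring [581.63287702  88.42849468   0.        ] tip322 [480.941932   157.31487643   0.        ]
0.48 ring [582.77039643  90.07349202   0.        ] tip322 [482.77333825 159.96332215   0.        ]
0.49 ring [583.92430867  91.70703211   0.        ] tip322 [484.63113695 162.59332169   0.        ]
```

View pics/c3.png

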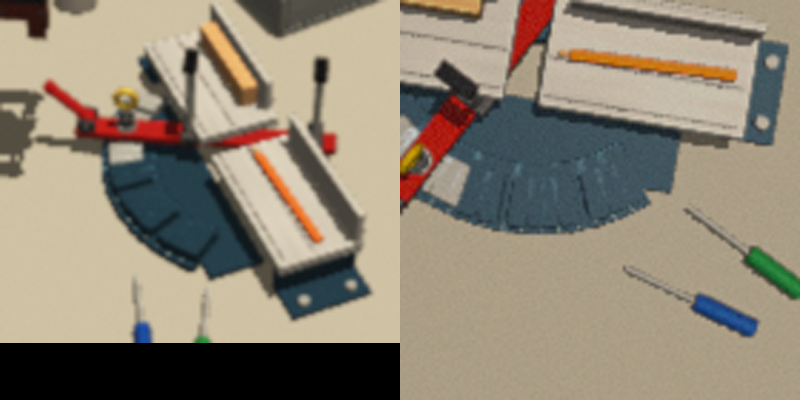

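View pics/wrist2.png

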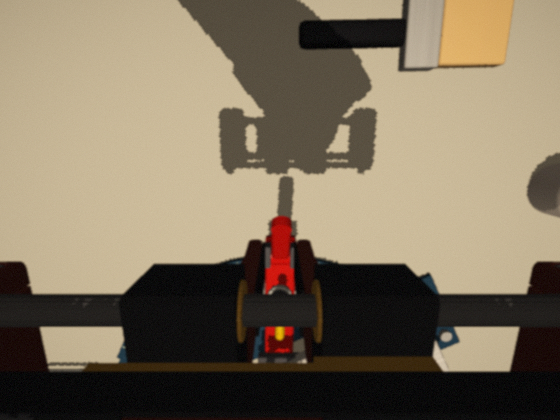

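Side crop: ring at (125,99), lever tip at (49,87). In the wrist view the lever end is at (282,220). I check the ring height and the lever tip from these.

Run:
```python
from h import *
import pickle;p=pickle.load(open('w2.pkl','rb'))
s2=lambda x,y:(209.6+x/2.857,149.6+y/2.857)
P0=P['side'];R=np.array(P0['R'])
for z in(92,100.5):
    for a in(.6,.61,.62):
        u=P0['K']@(R@np.array([746.7-200*np.cos(a),-24.5+200*np.sin(a),z])+P0['t']);u=u[:2]/u[2];print(z,a,((u-[209.6,149.6])*2.857).round(1))
print(tri([ray('',(282,220),p),ray('side',s2(49,87))]))
Rw=np.array(p['R'])
for th in(0,.12,.25,.87):
    e=.96-th;r=253+70*np.cos(e)-7.5*np.sin(e);z=52+70*np.sin(e)+7.5*np.cos(e)
    X=np.array([746.7-r*np.cos(.613),-24.5+r*np.sin(.613),z]);u=p['K']@(Rw@X+p['t']);v=P0['K']@(R@X+P0['t'])
    print(th,r.round(1),X.round(1),'w',(u[:2]/u[2]).round(1),'s',((v[:2]/v[2]-[209.6,149.6])*2.857).round(1))
```

```text
92 0.6 [125.3 101.6]
92 0.61 [125.5 100.6]
92 0.62 [125.6  99.6]
100.5 0.6 [125.1  96.7]
100.5 0.61 [125.3  95.7]
100.5 0.62 [125.4  94.8]
(array([500.85281694, 154.11615078, 102.7212062 ]), [np.float64(1.2590883941044928), np.float64(1.2590883941043933)])
0 287.0 [512.  140.6 113.6] w [277.3 243.9] s [59.6 84.1]
0.12 294.1 [506.1 144.7 109.1] w [277.3 234.2] s [54.5 86.4]
0.25 301.2 [500.3 148.8 103.3] w [277.3 224.5] s [49.5 89.4]
0.87 322.0 [483.3 160.8  65.8] w [277.4 193.3] s [ 36.3 109.7]
```

The ring is home: its side-view position matches a height of 92. The lever stands at about 0.22 rad with its tip near z 103. I press it with the closed fingertips, following its arc outward.

```bash
python3 -m pendant '-0.007 0.0015 0.05 0 0 0 1;-0.007 0.0015 0.085 0 0 0 1;-0.007 0.0015 0.09 0 0 0 1;-0.006 0.0015 0.094 0 0 0 1;-0.004 0.0015 0.098 0 0 0 1;-0.002 0.0015 0.102 0 0 0 1;-0.002 0.0015 0.102 0 0 0 1'
python3 -m pendant '0.001 0 0.004 0 0 0 1;0.003 0 0.008 0 0 0 1;0.004 0 0.012 0 0 0 1;0.005 0 0.016 0 0 0 1;0.006 0 0.02 0 0 0 1;0.007 0 0.023 0 0 0 1;0.007 0 0.023 0 0 0 1'
```

```text
time_s: 15.18
ee_pos: [498.3, 154.4, 116.8]
eef_rot: [[-0.815, 0.58, -0.0], [0.58, 0.815, 0.001], [0.001, 0.001, -1.0]]
contact_force: [-1.1, 1.1, 2.4]
finger_gap: 0.004
grasp_force: 1.3
time_s: 16.05
ee_pos: [493.1, 157.9, 93.7]
eef_rot: [[-0.814, 0.581, 0.0], [0.581, 0.814, 0.0], [0.0, 0.0, -1.0]]
contact_force: [-1.4, 2.1, 3.2]
finger_gap: 0.006
grasp_force: 1.4
```

```bash
f(){ grep -E 'ee_pos|contact'; }
python3 -m pendant '0.0005 0 0.002 0 0 0 1;0.001 0 0.004 0 0 0 1;0.001 0 0.004 0 0 0 1'|f
python3 -m pendant '0.0005 0 0.0015 0 0 0 1;0.0005 0 0.0015 0 0 0 1'|f
python3 -m pendant '0 0 0.0007 0 0 0 1;0 0 0.0007 0 0 0 1'|f
```

```text
ee_pos: [492.3, 158.5, 89.8]
contact_force: [-1.5, 1.9, 4.8]
ee_pos: [492.0, 158.7, 88.4]
contact_force: [-1.9, 1.1, 5.7]
ee_pos: [492.0, 158.7, 87.9]
contact_force: [-2.0, 1.9, 8.2]
```

```bash
f(){ grep -E 'ee_pos|contact'; }
python3 -m pendant '0 0 0.0006 0 0 0 1;0 0 0.0006 0 0 0 1'|f
python3 -m pendant '0 0 0.0005 0 0 0 1;0 0 0.0005 0 0 0 1'|f
```

```text
ee_pos: [492.1, 158.8, 87.7]
contact_force: [-3.6, 1.9, 13.0]
ee_pos: [492.3, 159.1, 87.6]
contact_force: [-3.3, 2.4, 16.2]
```

The force climbs while the height stays put, so the lever is on its stop. I back off, look, and hand in if everything checks out.

```bash
python3 -m pendant '0 0 -0.01 0 0 0 1;0 0 -0.05 0 0 0 1;0 0 -0.1 0 0 0 1;0.1 0 -0.13 0 0 0 1;0.13 0 -0.13 0 0 0 1;0.13 0 -0.13 0 0 0 1'|grep -E 'time|ee_|cont'
python3 - <<'E'
from h import *
o=[]
for n in('side','top'):
    im=cv2.cvtColor(cams.camera(n),cv2.COLOR_RGB2BGR);cv2.imwrite(f'pics/{n}4.png',im);o.append(cv2.resize(im[160:240,210:290] if n=='side' else im[120:260,160:300],(400,400),interpolation=cv2.INTER_CUBIC))
cv2.imwrite('pics/c4.png',np.hstack(o))
R=np.array(P['side']['R'])
for X in([483.3,160.8,65.8],[585,90,92]):
    u=P['side']['K']@(R@X+P['side']['t']);print((u[:2]/u[2]-[209.6,159.6])*5)
E
```

```text
time_s: 18.18
ee_pos: [383.1, 236.2, 217.1]
contact_force: [-0.2, -1.6, -0.1]
[ 63.44341292 141.87238682]
[222.20708422 125.09159141]
```

View pics/c4.png

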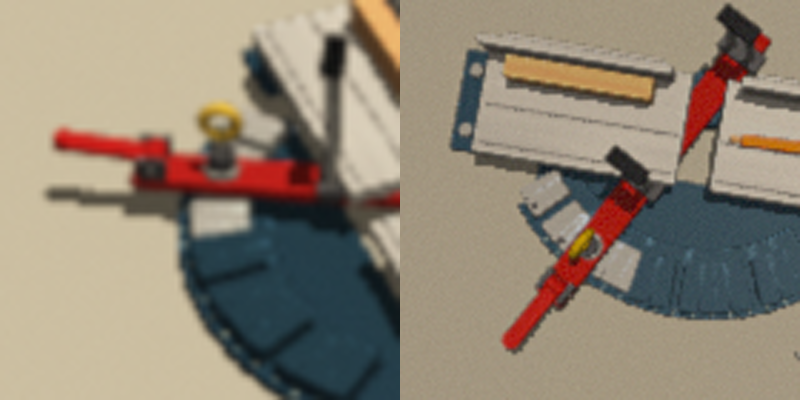

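Side crop: the lever is nearly level with its tip at (62,137), and the ring is low at (220,122), which matches the pin home and the lever on its stop. The top crop shows the batten and pencil in place and the arm over the first plate gap.

```bash
python3 -c "
from rig import manip
print(manip.hand_in())"
```

```text
the job is handed in; nothing more can be done
None
```

I handed the job in at about 18 s of the 61 s limit: the pin dropped home in the first notch to the left (arm at about 0.48 rad), and the cam lever went down to its stop with about 16 N. The batten and pencil showed no movement in the last picture; I did not check the other bystanders at the end, and the hand-in returned no verdict.

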